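# Fetch the crucible from the bench drawer

### The job

Lay out the porcelain crucible for weighing: the squat jar is in the drawer's way, so first lift it aside onto clear bench, standing, where the fully opened drawer would not reach it; then pull the drawer open by its handle and take out the crucible (the open cup). Set it down, not dropped, upright on the mat midway between the two tall bottles, and push the drawer fully home with the other two things still standing in it. Leave everything else on the bench undisturbed.

Things in the scene. Friction and masses are not known exactly. Their poses are not given: they have to be found in the camera images.
- front (a point): Foot of the front face, mid-width, of a grey and white desktop drawer unit, 250 deep x 320 wide x 100 high, fixed: at bench level, x into the unit, y along its front, z up; the one drawer slides out along -x. A tube rack, 93 high, is fixed on its top from x = 165 to 225. Drawer inside: 278 wide, floor 22 above the bench; front panel 15 thick, top at 88; side walls 6 thick, top at 78.
- unit_drawer0 (a joint): How far the drawer is pulled out, m: 0 fully home, 0.173 at its stop. It starts slightly ajar. It slides stiffly enough to stay where it is left.
- unit_drawer0_handle (a point): Middle of the drawer's steel bar handle: a round bar 11 in diameter, 120 long along the unit's y, level, its axis 35 in front of the front panel and 62 above the bench; posts to the panel 51 either side of the middle. Moves with the drawer. Axes as the unit's.
- crucible: White porcelain crucible: open cup, 44 outer diameter over its upper 32, narrowing to 32 at the foot, 50 high, wall 3. Starts in the drawer, standing, beside the two other things there (any order), 55 to 80 behind the drawer's front panel. Origin: centre of its underside, z up.
- weighing_bottle: White closed weighing bottle with a knobbed lid, 44 diameter, 56 high, standing in the drawer; stays there. Origin: centre of its underside.
- bung: Dark rubber bung, a solid cone 36 diameter below and 44 above, 38 high, standing in the drawer; stays there. Origin: centre of its underside.
- jar: Squat white screw-top jar with a black cap, 56 diameter, 95 high, 0.2 kg, standing on the bench in front of the drawer, in its way. Origin: centre of its underside, z up.
- mid (a point): Middle of the black rubber mat (130 x 300, 3 thick, fixed to the bench), on its upper face, midway between the two tall bottles. x across the mat, y along it through both bottles.
- bottle_a: Tall white reagent bottle with a black cap, 66 diameter, 140 high, standing on the mat about 107 from its middle along the mat's +y. Origin: centre of its underside.
- bottle_b: The same as bottle_a, about 107 along the mat's -y.
- beaker: Glass beaker, 68 diameter, 90 high, on the bench beyond the mat. Origin: centre of its underside.
- wash_bottle: White wash bottle, 64 diameter, 130 high with a thin bent spout to 175 high and 75 sideways, on the bench beyond the mat. Origin: centre of its underside.
- petri_dish: Flat open glass dish, 84 diameter, 16 high, on the bench before the mat. Origin: centre of its underside.
- dropper: Small amber dropper bottle, 36 diameter, 85 high, on the bench to one side of the drawer unit. Origin: centre of its underside.

How it is judged:
On the way, in this order (a step that is already met when the one before it is completed fails the run):
1. the jar stands aside, let go, clear of where the open drawer would be, before the drawer is pulled ((y of jar in the frame of front above 0.183 m or y of jar in the frame of front below -0.183 m or x of jar in the frame of front below -0.255 m) and height (world z) of jar below 0.012 m and angle between jar's own z axis and vertical below 0.15 rad and linear speed of jar below 0.02 m/s and contact force between the fingers and jar below 0.1 N and value of joint unit_drawer0 below 0.03 m), for 0.2 s.
2. the drawer is pulled open by at least 100 mm (value of joint unit_drawer0 above 0.1 m), for 0.1 s.
3. the crucible stands on the mat midway between the bottles, let go (x of crucible in the frame of mid between -0.02 and 0.02 m and y of crucible in the frame of mid between -0.02 and 0.02 m and height (world z) of crucible below 0.01 m and angle between crucible's own z axis and vertical below 0.1 rad and linear speed of crucible below 0.02 m/s and contact force between the fingers and crucible below 0.1 N), for 0.2 s.
At the end, for the whole second after the job is handed in: Crucible upright at rest on the mat within 20 mm (x, y) of midway between the tall bottles; drawer home within 6 mm; jar standing on the bench, over 183 mm to a side of the unit's middle line (or 255 mm before its front); bung and weighing bottle standing inside (all of step 3 and value of joint unit_drawer0 below 0.006 m and (y of jar in the frame of front above 0.183 m or y of jar in the frame of front below -0.183 m or x of jar in the frame of front below -0.255 m) and height (world z) of jar below 0.012 m and angle between jar's own z axis and vertical below 0.15 rad and linear speed of jar below 0.02 m/s and x of each of weighing_bottle, bung in the frame of front above 0.015 m and height (world z) of each of weighing_bottle, bung below 0.08 m and angle between each of weighing_bottle, bung's own z axis and vertical below 0.3 rad); the robot touches nothing.
It fails at once if the drawer is pulled out beyond 40 mm while the jar is in its way (value of joint unit_drawer0 above 0.04 m and not (y of jar in the frame of front above 0.183 m or y of jar in the frame of front below -0.183 m or x of jar in the frame of front below -0.255 m)).
It fails at once if a bystander on the bench is shifted by more than 25 mm or tipped (distance of any of bottle_a, bottle_b, beaker, wash_bottle, petri_dish, dropper from where it was at the start of the episode above 0.025 m or angle between any of bottle_a, bottle_b, beaker, wash_bottle, petri_dish, dropper's own z axis and vertical above 0.3 rad).
It fails at once if the jar or the crucible is tipped over (angle between any of jar, crucible's own z axis and vertical above 0.8 rad).
It fails at once if the crucible is dropped (falls faster than 0.5 m/s out of the fingers) (contact force between the fingers and crucible below 0.1 N and linear speed of crucible above 0.5 m/s).
It also fails if it takes over 72 s, if anything falls off the work surface, if the arm or the gripper's body presses on something with over 40 N, if the wrist force passes 120 N, or if a joint passes its speed limit or range.

### The arm

A 6-joint arm with a two-finger parallel gripper is mounted at the origin on the work surface. World frame = base frame: x ahead of the robot, y to its left, z up, the work surface at z = 0. Lengths are in m, angles in rad, forces in N, time in s.
With the tool pointing down it reaches from about 0.35 to 0.975 m from the base axis. Payload 17.4 kg.
Tool frame: the origin (TCP) lies on the mounting face of the last link; the fingertips stand 173 mm ahead of it and the grasp point (between the pads) lies 155 mm ahead of it (ctrl.grasp_offset is the distance from the TCP to the grasp point, in m); z points along the fingers, y is the line along which they close (so a half turn about z gives the same grasp; the last joint's range is limited). The gripper opens to 85 mm and grips with 20 to 120 N. Pads are 22 mm wide; open, the fingers measure 114 mm over their backs; the gripper's body (76 mm by 85 mm) begins 54 mm behind the grasp point. The pads swing forward as they close: fully open they stand 13 mm farther back than shut.
Start: joints at [1.107, 0.116, 1.442, -0, 1.584, -0.038], TCP at [0.279, 0.615, 0.405] pointing down, gripper open.
Joint ranges: [-2.83, 2.83], [-0.83, 2.19], [0.07, 2.5], [-1.14, 4.28], [0.01, 3], [-2.97, 2.97]. Speed limits (rad/s): [1.89, 1.89, 2.22, 3.14, 3.14, 3.14].

### API

Orientations are given as [roll, pitch, yaw] about the fixed x, y, z axes, in that order (R = Rz(yaw) Ry(pitch) Rx(roll)).
In Python, from cell import status, eyes, workorder, ctrl gives the robot as it stands. The module is installed in compiled form; this text tells all that it offers.
- The arm moves only by the tool step_arm, never from a script. Its argument "rows" is a list of rows, each a list of 5 numbers: the gripper command: -1 is shut, 1 is fully open, values between are in proportion, then the shift along the tool's x, y, z in m, then the turn about the tool's z in rad. In form: [[claw, dx, dy, dz, roll], ...]. A call has 1 to 10 rows; each row shifts and turns the commanded pose from where the row before left it, along the tool's axes as they then stand; what a row does not reach is not made up. A row lasts 1/8 s, in which the tool goes at most 62.5 mm and 10.7 degrees, less where a joint would pass 70% of its speed; a pose out of reach is approached as far as the arm can. A call is refused whole if a number of a shift passes 0.0625 or a number of a turn 0.188, either way. A call with a gripper value outside its range is refused whole. The fingers move at their own pace and stop on an object; "grip_force" is the grip in N (left out, the last holds). Time passes only in rows, so rows that do not move let the fingers close. It gives the time, the measured TCP pose, the force, the opening and the grip force at its end, in the units of the state.
- status.sense(): the state, without advancing time (a new reading comes with each control period).
- eyes.get_image(name): name is "scene" or "top"; returns a dict with "pixels" (420x560x3 uint8, blue, green, red), "fx", "fy", "cx", "cy" (pixels), "xyz" and "attitude" of the camera in the world. Camera axes: x right, y down, z forward; pixel columns grow to the right and rows downward; lengths in m; the calibration is good to about 2 mm. A picture is of the moment at which its call begins. There is no depth.
- workorder.job_done(): hands the job in; it is judged then, once.
The state is a dict: "time_s": time; "joints": joint angles; "qd": joint speeds; "joint_efforts": joint torques, N m; "eef_pos": TCP position; "tcp_rot": TCP orientation; "force": force on the tool from outside, world axes, zero at the start; "moment": the same for the moment, N m; "opening": finger opening in m; "grip_force": force on a finger pad.
Only numpy, scipy, OpenCV 4.12 (cv2) and the standard library are available. Lean on these libraries where they do the work, as an engineer would, in place of code of your own. Each camera call takes 0.05 s, during which the arm holds its last target. There are 200 camera calls.

## Working session

There is one attempt and no reset: what is moved stays moved. The work goes in short steps, Python scripts to look and compute and a tool call to move; the robot and the scene stay as the last step left them, time stands still between calls to the robot, and variables do not carry over. Pictures are saved under pics/ and viewed, at most 10 in all, crops included, and the job is handed in when it is done.

Besides the shell and the picture viewer there is one more tool, called after "Emit:" as name(argument=value, ...), one argument or row to a line, values as JSON. step_arm: Moves the arm, as the interface text tells. Its arguments: {"type":"object","properties":{"rows":{"type":"array","items":{"type":"array","items":{"type":"number"}}},"grip_force":{"type":"number"}},"required":["rows"]}

```bash
mkdir -p pics
cat > h.py <<'E'
import numpy as np, cv2
from scipy.spatial.transform import Rotation as R
from cell import status, eyes, workorder, ctrl
def snap(n,f=None):
    im=eyes.get_image(n)
    if f: cv2.imwrite('pics/'+f,im['pixels'])
    return im
def att(im):
    a=np.array(im['attitude']); 
    return a if a.shape==(3,3) else R.from_euler('xyz',a).as_matrix()
def pix2w(im,u,v,z):
    d=att(im)@np.array([(u-im['cx'])/im['fx'],(v-im['cy'])/im['fy'],1]); c=np.array(im['xyz'])
    return (c+d*(z-c[2])/d[2]).round(4)
def w2pix(im,p):
    q=att(im).T@(np.array(p)-np.array(im['xyz'])); return (q[:2]/q[2]*[im['fx'],im['fy']]+[im['cx'],im['cy']]).round(1)
E
python3 - <<'E'
from h import *
for n in('top','scene'):
    im=snap(n,n+'0.png'); print({k:im[k] for k in im if k!='pixels'})
print(status.sense(),ctrl.grasp_offset)
E
```

```text
{'fx': 545.6805190250092, 'fy': 545.6805190250092, 'cx': 277.1686956165224, 'cy': 203.49210015156373, 'xyz': array([0.37689034, 0.06947771, 1.25782132]), 'attitude': array([-2.94769365e+00,  2.07479059e-03, -1.57752276e+00])}
{'fx': 382.10161530560947, 'fy': 382.10161530560947, 'cx': 273.5845997859914, 'cy': 211.57346489779647, 'xyz': array([ 0.92948908, -0.28725762,  0.78820325]), 'attitude': array([-2.56160255,  0.01645395,  0.7060704 ])}
{'time_s': 0.1, 'joints': array([ 1.10723403e+00,  1.16460367e-01,  1.44222746e+00, -8.64163896e-06,
        1.58399672e+00, -3.78159576e-02]), 'qd': array([ 0.00011335,  0.00023262, -0.00151878, -0.00015948,  0.00030059,
       -0.00119976]), 'joint_efforts': array([ 2.10541097e-03, -7.33665490e+01, -6.33792043e+01,  1.26272962e-04,
        5.24047544e-03, -3.49657455e-05]), 'eef_pos': array([0.27879912, 0.6147444 , 0.40400282]), 'tcp_rot': array([-3.14050121e+00, -3.26463986e-05,  2.71584618e+00]), 'force': array([ 0.44882548, -0.34403849,  0.20502601]), 'moment': array([-0.0100745 ,  0.01983082, -0.02522609]), 'grip_force': 0.0, 'opening': 0.08515401966348968} 0.1547
```

View pics/top0.png

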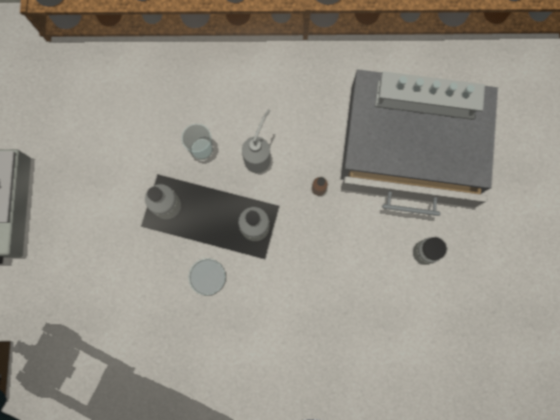

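View pics/scene0.png

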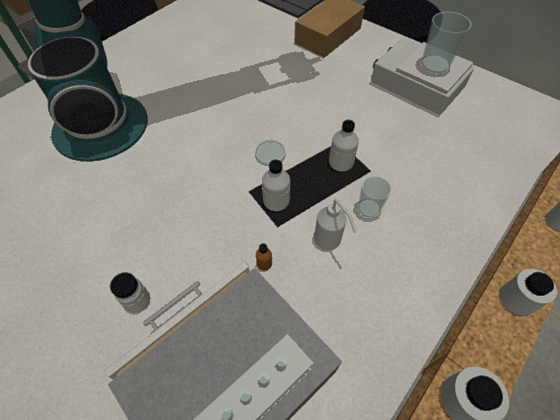

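The top view shows the jar cap near (433,249), the handle from (384,207) to (438,214), the mat corners near (157,176), (279,206), (266,258) and (142,226), and the dropper at (319,186). The drawer front runs from (343,182) to (485,198).

Run:
```python
from h import *
im=snap('top'); p=im['pixels']
for n,u,v,z in [('jarcap',433,249,.095),('h1',384,207,.065),('h2',438,214,.065),('Tbl',358,72,.1),('Tbr',496,87,.1),('Tfl',346,180,.1),('Tfr',491,192,.1),('m1',157,176,.003),('m2',279,206,.003),('m3',266,258,.003),('m4',142,226,.003),('drop',319,184,.085),('capa',155,194,.14),('capb',253,215,.14),('petri',208,277,.016)]:
    print(n,pix2w(im,u,v,z))
g=p.max(2)
# mat: min-area rect of dark pixels
m=((g<60)*255).astype(np.uint8)[160:270,130:290]
m=cv2.morphologyEx(m,cv2.MORPH_CLOSE,np.ones((25,25)))
c=max(cv2.findContours(m,0,2)[0],key=cv2.contourArea); r=cv2.minAreaRect(c); print(r,cv2.boxPoints(r)+[130,160])
a=cv2.resize(p[150:270,330:510],None,fx=4.4,fy=4.4,interpolation=cv2.INTER_CUBIC)
cv2.imwrite('pics/crop1.png',cv2.convertScaleAbs(a,alpha=1.3))
s=snap('scene')
for n,u,v,z in [('jarcap',123,284,.095),('h1',148,323,.065),('h2',199,288,.065)]: print('S',n,pix2w(s,u,v,z))
```

```text
jarcap [ 0.5038 -0.2617  0.095 ]
h1 [ 0.6015 -0.1672  0.065 ]
h2 [ 0.5848 -0.2862  0.065 ]
Tbl [ 0.907  -0.1151  0.1   ]
Tbr [ 0.8684 -0.4249  0.1   ]
Tfl [ 0.6554 -0.0801  0.1   ]
Tfr [ 0.6264 -0.3937  0.1   ]
m1 [0.6917 0.3545 0.003 ]
m2 [0.6173 0.0662 0.003 ]
m3 [0.4958 0.097  0.003 ]
m4 [0.5722 0.3852 0.003 ]
drop [ 0.6504 -0.0222  0.085 ]
capa [0.6185 0.3262 0.14  ]
capb [0.5724 0.1207 0.14  ]
petri [0.4526 0.2279 0.016 ]
((94.08714294433594, 59.923240661621094), (94.94868469238281, 51.59694290161133), 14.931416511535645) [[171.56847382 232.61825562]
 [184.86307526 182.76349258]
 [276.60580444 207.22822571]
 [263.31121826 257.08299255]]
S jarcap [ 0.5105 -0.2645  0.095 ]
S h1 [ 0.5938 -0.2818  0.065 ]
S h2 [ 0.617  -0.1699  0.065 ]
```

View pics/crop1.png

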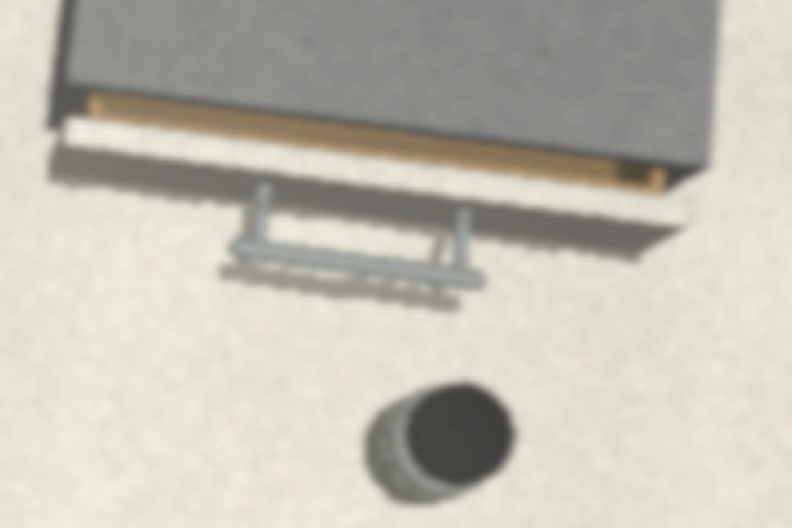

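The crop puts the handle ends at full-image pixels (383.4,206.1) and (439.8,213.6), the jar cap at (434.5,248.9), and the unit's front top edge from (345.9,169.3) to (490.9,187.5). I'll turn the tool first, so it closes along the unit's x.

Emit:
step_arm(
  rows=[
    [1, 0, 0, 0, 0.184],
    [1, 0, 0, 0, 0.184],
    [1, 0, 0, 0, 0.184],
    [1, 0, 0, 0, 0.184],
    [1, 0, 0, 0, 0.184],
    [1, 0, 0, 0, 0.184],
    [1, 0, 0, 0, 0.182],
  ],
)

```text
time_s: 1.08
eef_pos: [0.2788, 0.6147, 0.4045]
tcp_rot: [-3.141, 0.0, 1.424]
force: [-0.1, 0.3, 0.4]
opening: 0.0857
grip_force: 0.0
```

```bash
cat >> h.py <<'E'
def to(gp):
    s=status.sense(); Rt=R.from_euler('xyz',s['tcp_rot']).as_matrix()
    g=np.array(s['eef_pos'])+Rt[:,2]*ctrl.grasp_offset
    return 'grasp',g.round(4),'yaw',round(s['tcp_rot'][2],3),'delta tool',(Rt.T@(np.array(gp)-g)).round(4)
E
python3 - <<'E'
from h import *
im=snap('top')
P=lambda u,v,z:pix2w(im,u,v,z)
h1,h2=P(383.4,206.1,.065),P(439.8,213.6,.065); f1,f2=P(345.9,169.3,.1),P(490.9,187.5,.1); j=P(434.5,248.9,.095)
for a,b in((h1,h2),(f1,f2)): print((a+b)/2,np.linalg.norm(a-b),np.arctan2(-(a-b)[0],(a-b)[1]))
psi=-0.13
f=(f1+f2)/2
def inu(p): d=p-f; return R.from_euler('z',-psi).apply(d).round(4)
print('jar',j,inu(j),'handle',inu((h1+h2)/2))
print('candidate aside',f+R.from_euler('z',psi).apply([-.12,-.25,0]))
print(to([j[0],j[1],.25]))
E
```

```text
[ 0.5946  -0.22805  0.065  ] 0.12556802937053685 -0.14223493047823108
[ 0.6579  -0.23745  0.1    ] 0.3166333684247445 -0.13622468701784232
jar [ 0.504  -0.2649  0.095 ] [-0.149  -0.0472 -0.005 ] handle [-0.064   0.0011 -0.035 ]
candidate aside [ 0.50650404 -0.46978438  0.1       ]
('grasp', array([0.2788, 0.6147, 0.2498]), 'yaw', np.float64(1.414), 'delta tool', array([-0.8336,  0.3598,  0.    ]))
```

Emit:
step_arm(
  rows=[
    [1, -0.0417, 0.018, 0, 0],
    [1, -0.0417, 0.018, 0, 0],
    [1, -0.0417, 0.018, 0, 0],
    [1, -0.0417, 0.018, 0, 0],
    [1, -0.0417, 0.018, 0, 0],
    [1, -0.0417, 0.018, 0, 0],
    [1, -0.0417, 0.018, 0, 0],
    [1, -0.0417, 0.018, 0, 0],
    [1, -0.0417, 0.018, 0, 0],
    [1, -0.0417, 0.018, 0, 0],
  ],
)

```text
time_s: 2.38
eef_pos: [0.3984, 0.1751, 0.4048]
tcp_rot: [3.141, -0.0, 1.433]
force: [1.9, 1.0, -0.2]
opening: 0.0853
grip_force: 0.0
```

Emit:
step_arm(
  rows=[
    [1, -0.0417, 0.018, 0, 0],
    [1, -0.0417, 0.018, 0, 0],
    [1, -0.0417, 0.018, 0, 0],
    [1, -0.0417, 0.018, 0, 0],
    [1, -0.0417, 0.018, 0, 0],
    [1, -0.0417, 0.018, 0, 0],
    [1, -0.0417, 0.018, 0, 0],
    [1, -0.0417, 0.018, 0, 0],
    [1, -0.0417, 0.018, 0, 0],
    [1, -0.0417, 0.018, 0, 0],
  ],
)

```text
time_s: 3.62
eef_pos: [0.5182, -0.2631, 0.4047]
tcp_rot: [3.141, -0.0, 1.433]
force: [0.3, 1.3, -0.2]
opening: 0.0852
grip_force: 0.0
```

Run:
```python
from h import *
print(to([.505,-.265,.065]))
s=snap('scene'); p=s['pixels'][200:400,40:280]
cv2.imwrite('pics/s1.png',cv2.resize(p,None,fx=3,fy=3,interpolation=cv2.INTER_CUBIC))
```

```text
('grasp', array([ 0.5182, -0.2631,  0.25  ]), 'yaw', np.float64(1.433), 'delta tool', array([-0.0037, -0.0128,  0.185 ]))
```

View pics/s1.png

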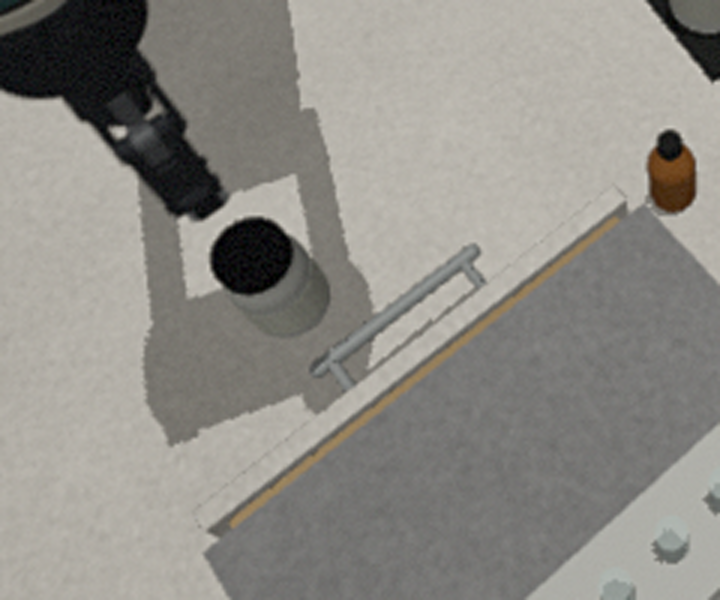

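The scene crop shows the jar cap at crop pixel (252,256), full-image (124,285), which agrees with the top view. The handle is clear beside it, so I'll descend on the jar.

Emit:
step_arm(
  rows=[
    [1, -0.003, -0.011, 0, 0],
    [1, 0, 0, 0.035, 0],
    [1, 0, 0, 0.035, 0],
    [1, 0, 0, 0.035, 0],
    [1, 0, 0, 0.035, 0],
    [1, 0, 0, 0.03, 0],
    [1, 0, 0, 0.015, 0],
    [1, 0, 0, 0, 0],
  ],
)

```text
time_s: 4.68
eef_pos: [0.5065, -0.2626, 0.2195]
tcp_rot: [-3.141, -0.0, 1.431]
force: [-0.4, -1.1, 0.5]
opening: 0.0856
grip_force: 0.0
```

Emit:
step_arm(
  grip_force=35,
  rows=[
    [-1, 0, 0, 0, 0],
    [-1, 0, 0, 0, 0],
    [-1, 0, 0, 0, 0],
    [-1, 0, 0, 0, 0],
    [-1, 0, 0, 0, 0],
    [-1, 0, 0, 0, 0],
  ],
)

```text
time_s: 5.42
eef_pos: [0.5069, -0.2632, 0.2214]
tcp_rot: [3.14, 0.001, 1.43]
force: [-4.2, 1.4, 7.4]
opening: 0.0544
grip_force: 36.3
```

Emit:
step_arm(
  rows=[
    [-1, 0, 0, -0.02, 0],
    [-1, 0, 0, -0.02, 0],
    [-1, -0.03, 0, 0, 0],
    [-1, -0.04, 0, 0, 0],
    [-1, -0.04, 0, 0, 0],
    [-1, -0.04, 0, 0, 0],
    [-1, -0.04, 0, 0, 0],
    [-1, -0.02, 0, 0, 0],
    [-1, 0, 0, 0, 0],
  ],
)

```text
time_s: 6.55
eef_pos: [0.477, -0.4718, 0.2604]
tcp_rot: [3.141, 0.0, 1.429]
force: [1.1, 0.4, -3.0]
opening: 0.054
grip_force: 38.6
```

Emit:
step_arm(
  rows=[
    [-1, 0, 0, 0.015, 0],
    [-1, 0, 0, 0.013, 0],
    [-1, 0, 0, 0.007, 0],
    [-1, 0, 0, 0.003, 0],
    [-1, 0, 0, 0.001, 0],
    [-1, 0, 0, 0, 0],
  ],
)

```text
time_s: 7.3
eef_pos: [0.4773, -0.4708, 0.2216]
tcp_rot: [3.141, 0.0, 1.43]
force: [-4.6, 4.2, 5.3]
opening: 0.0543
grip_force: 39.4
```

Emit:
step_arm(
  rows=[
    [0, 0, 0, 0, 0],
    [1, 0, 0, 0, 0],
    [1, 0, 0, 0, 0],
    [1, 0, 0, 0, 0],
    [1, 0, 0, -0.03, 0],
    [1, 0, 0, -0.04, 0],
    [1, 0, 0, -0.04, 0],
    [-0.34, 0, 0, 0, 0],
  ],
)

```text
time_s: 8.3
eef_pos: [0.4775, -0.4712, 0.3347]
tcp_rot: [3.137, 0.004, 1.43]
force: [0.2, -0.0, -0.0]
opening: 0.0695
grip_force: 0.0
```

Run:
```python
from h import *
print(to([.599,-.227,.062]))
s=snap('top','t2.png'); p=s['pixels'][140:300,330:560]
cv2.imwrite('pics/t2c.png',cv2.resize(p,None,fx=3.4,fy=3.4,interpolation=cv2.INTER_CUBIC))
```

```text
('grasp', array([ 0.4781, -0.4718,  0.18  ]), 'yaw', np.float64(1.43), 'delta tool', array([0.2598, 0.0848, 0.1174]))
```

View pics/t2c.png

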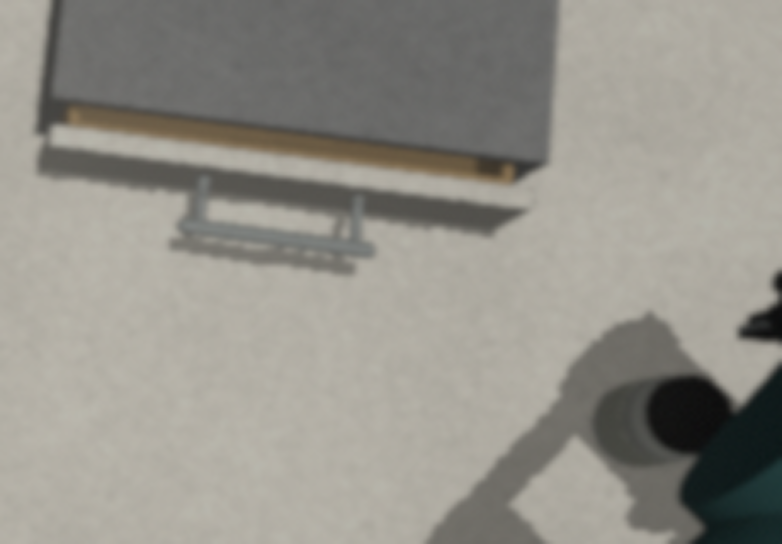

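The jar stands aside, its cap at crop pixel (688,415), and the handle is untouched. I'll move over the handle and refine its position.

Emit:
step_arm(
  rows=[
    [-0.34, 0.052, 0.017, 0, 0],
    [-0.34, 0.052, 0.017, 0, 0],
    [-0.34, 0.052, 0.017, 0, 0],
    [-0.34, 0.052, 0.017, 0, 0],
    [-0.34, 0.052, 0.017, 0, 0],
    [-0.34, 0, 0, 0.05, 0],
    [-0.34, 0, 0, 0, 0],
  ],
)

```text
time_s: 9.22
eef_pos: [0.5972, -0.2246, 0.276]
tcp_rot: [-3.134, -0.002, 1.431]
force: [-0.6, 0.3, 0.8]
opening: 0.0281
grip_force: 0.0
```

Run:
```python
from h import *
s=snap('scene')
a,b=pix2w(s,146.3,322,.062),pix2w(s,198,284,.062); print(a,b,(a+b)/2)
print(to([.599,-.227,.062]))
p=s['pixels'][220:380,80:300]
cv2.imwrite('pics/s3.png',cv2.resize(p,None,fx=3.6,fy=3.6,interpolation=cv2.INTER_CUBIC))
```

```text
[ 0.5884 -0.2826  0.062 ] [ 0.6079 -0.1648  0.062 ] [ 0.59815 -0.2237   0.062  ]
('grasp', array([ 0.597 , -0.2251,  0.1242]), 'yaw', np.float64(1.43), 'delta tool', array([-0.0016,  0.0025,  0.0622]))
```

View pics/s3.png

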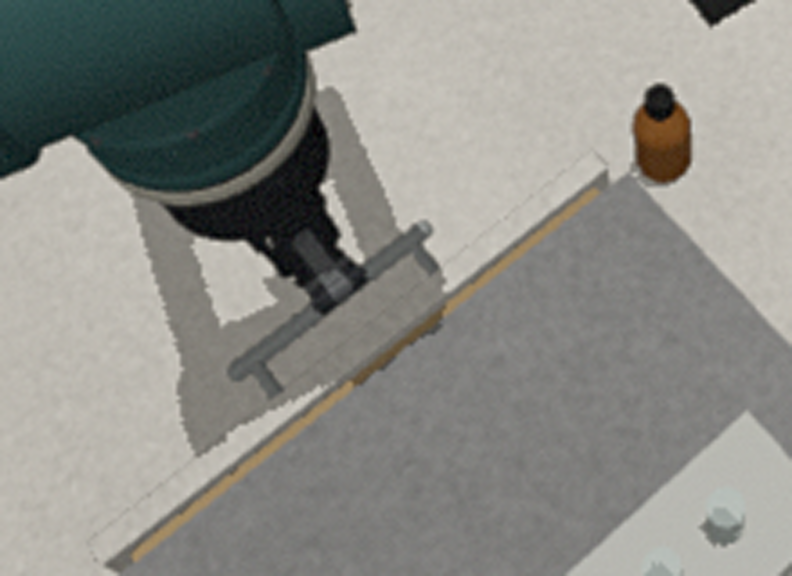

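The fingers hang above the bar middle, at crop pixel (340,290), and the two position estimates agree to about 3 mm. Next I descend, grip and check the forces.

Emit:
step_arm(
  grip_force=60,
  rows=[
    [-0.34, 0, 0, 0.02, 0],
    [-0.34, 0, 0, 0.015, 0],
    [-0.34, 0, 0, 0.01, 0],
    [-0.34, 0, 0, 0.01, 0],
    [-0.34, 0, 0, 0.005, 0],
    [-0.34, 0, 0, 0, 0],
  ],
)

```text
time_s: 10.02
eef_pos: [0.598, -0.2255, 0.2209]
tcp_rot: [3.141, 0.0, 1.43]
force: [-0.1, -0.4, -0.3]
opening: 0.0282
grip_force: 0.0
```

Emit:
step_arm(
  rows=[
    [-1, 0, 0, 0, 0],
    [-1, 0, 0, 0, 0],
    [-1, 0, 0, 0, 0],
    [-1, 0, 0, 0, 0],
  ],
)

```text
time_s: 10.52
eef_pos: [0.598, -0.2255, 0.221]
tcp_rot: [3.141, 0.0, 1.43]
force: [0.1, 1.0, 3.9]
opening: 0.0085
grip_force: 58.7
```

Emit:
step_arm(
  rows=[
    [-1, 0, -0.008, 0, 0],
    [-1, 0, -0.015, 0, 0],
    [-1, 0, -0.018, 0, 0],
    [-1, 0, -0.018, 0, 0],
    [-1, 0, -0.018, 0, 0],
    [-1, 0, -0.018, 0, 0],
    [-1, 0, -0.018, 0, 0],
    [-1, 0, -0.015, 0, 0],
    [-1, 0, -0.008, 0, 0],
    [-1, 0, 0, 0, 0],
  ],
)

```text
time_s: 11.78
eef_pos: [0.4623, -0.206, 0.221]
tcp_rot: [3.141, -0.001, 1.43]
force: [-0.0, 4.9, 7.7]
opening: 0.0087
grip_force: 59.6
```

Emit:
step_arm(
  rows=[
    [-0.34, 0, 0, 0, 0],
    [-0.34, 0, 0, 0, 0],
    [-0.34, 0, 0, -0.03, 0],
    [-0.34, 0, 0, -0.04, 0],
    [0.5, 0, 0, -0.05, 0],
    [0.5, 0, -0.05, -0.05, 0],
    [0.5, 0, -0.05, 0, 0],
  ],
)

```text
time_s: 12.65
eef_pos: [0.3692, -0.1929, 0.3879]
tcp_rot: [3.138, 0.002, 1.43]
force: [-0.0, -1.6, -0.8]
opening: 0.0637
grip_force: 0.0
```

Run:
```python
from h import *
s=snap('scene'); t=snap('top')
a=cv2.resize(s['pixels'][200:400,40:280],None,fx=2.5,fy=2.5,interpolation=cv2.INTER_CUBIC)
b=cv2.resize(t['pixels'][150:270,330:510],None,fx=4.4,fy=4.4,interpolation=cv2.INTER_CUBIC)
cv2.imwrite('pics/s4.png',a); cv2.imwrite('pics/t4.png',b)
print(to([.5,-.2,.2]))
```

```text
('grasp', array([ 0.3674, -0.1928,  0.2313]), 'yaw', np.float64(1.429), 'delta tool', array([0.0116, 0.1322, 0.0315]))
```

View pics/t4.png

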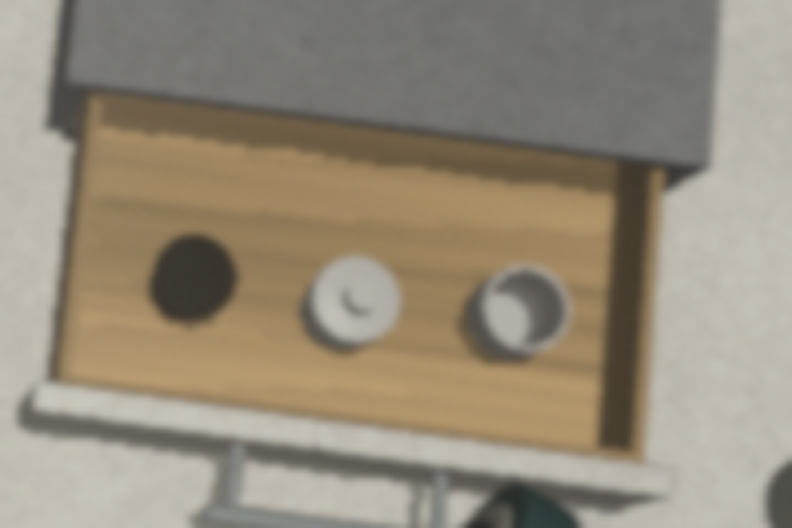

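View pics/s4.png

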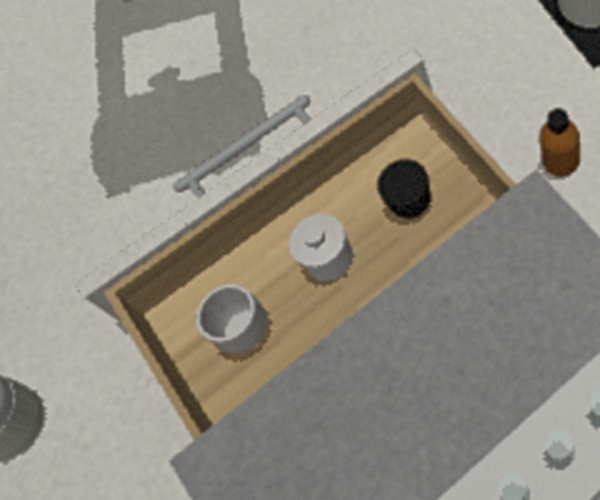

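The rim of the crucible is at crop (524,311) in the top view, full-image (449.1,220.7). In the scene view it is at crop (227,317), full-image (130.8,326.8). The bung and weighing bottle stand to its +y side.

Run:
```python
from h import *
s=snap('scene'); t=snap('top')
a=pix2w(t,449.1,220.7,.072); b=pix2w(s,130.8,326.8,.072); c=(a+b)/2; print(a,b,c)
p=pix2w(t,330+520/4.4,150+445/4.4,.088); print('panel inner approx',p,'along unit x',(c-p)@[.99,-.139,0])
print(to([c[0],c[1],.052]))
```

```text
[ 0.5685 -0.3075  0.072 ] [ 0.5778 -0.3075  0.072 ] [ 0.57315 -0.3075   0.072  ]
panel inner approx [ 0.4998 -0.296   0.088 ] along unit x 0.07421500000000003
('grasp', array([ 0.3697, -0.1932,  0.2304]), 'yaw', np.float64(1.429), 'delta tool', array([-0.0843,  0.2174,  0.1787]))
```

Emit:
step_arm(
  grip_force=25,
  rows=[
    [0.8, -0.014, 0.036, 0, 0],
    [0.8, -0.014, 0.036, 0, 0],
    [0.8, -0.014, 0.036, 0, 0],
    [0.8, -0.014, 0.036, 0, 0],
    [0.8, -0.014, 0.036, 0, 0],
    [0.8, -0.014, 0.0355, 0, 0],
    [0.8, 0, 0, 0.03, 0],
    [0.8, 0, 0, 0.03, 0],
    [0.8, 0, 0, 0.02, 0],
    [0.8, 0, 0, 0, 0],
  ],
)

```text
time_s: 14.1
eef_pos: [0.5718, -0.3065, 0.3028]
tcp_rot: [-3.139, -0.001, 1.43]
force: [0.5, -0.1, 0.4]
opening: 0.0771
grip_force: 0.0
```

Run:
```python
from h import *
print(to([.571,-.3075,.052]))
```

```text
('grasp', array([ 0.5714, -0.3062,  0.1481]), 'yaw', np.float64(1.43), 'delta tool', array([-0.0014,  0.0001,  0.0961]))
```

Emit:
step_arm(
  rows=[
    [0.8, -0.001, 0, 0.03, 0],
    [0.8, 0, 0, 0.03, 0],
    [0.8, 0, 0, 0.02, 0],
    [0.8, 0, 0, 0.012, 0],
    [0.8, 0, 0, 0.003, 0],
    [0.8, 0, 0, 0, 0],
  ],
)

```text
time_s: 14.85
eef_pos: [0.5716, -0.3076, 0.2107]
tcp_rot: [3.141, 0.0, 1.43]
force: [0.1, 0.3, -0.2]
opening: 0.0769
grip_force: 0.0
```

Emit:
step_arm(
  rows=[
    [0.3, 0, 0, 0, 0],
    [0.1, 0, 0, 0, 0],
    [-0.1, 0, 0, 0, 0],
    [-0.3, 0, 0, 0, 0],
    [-1, 0, 0, 0, 0],
    [-1, 0, 0, 0, 0],
    [-1, 0, 0, 0, 0],
  ],
)

```text
time_s: 15.72
eef_pos: [0.5716, -0.3076, 0.2106]
tcp_rot: [3.141, 0.0, 1.43]
force: [-1.1, 1.0, 6.2]
opening: 0.0437
grip_force: 25.7
```

Emit:
step_arm(
  rows=[
    [-1, 0, 0, -0.015, 0],
    [-1, 0, 0, -0.03, 0],
    [-1, 0, 0, -0.035, 0],
    [-1, 0, 0, -0.035, 0],
    [-1, 0, 0, -0.035, 0],
    [-1, 0, 0, -0.02, 0],
    [-1, 0.015, 0, 0, 0],
    [-1, 0.03, -0.005, 0, 0],
    [-1, 0.04, -0.005, 0, 0],
    [-1, 0.04, -0.005, 0, 0],
  ],
)

```text
time_s: 16.98
eef_pos: [0.5739, -0.1797, 0.3779]
tcp_rot: [-3.139, -0.001, 1.43]
force: [0.7, -0.8, 0.3]
opening: 0.0436
grip_force: 25.8
```

Emit:
step_arm(
  rows=[
    [-1, 0.045, -0.004, 0, 0],
    [-1, 0.045, -0.004, 0, 0],
    [-1, 0.045, -0.004, 0, 0],
    [-1, 0.045, -0.004, 0, 0],
    [-1, 0.045, -0.004, 0, 0],
    [-1, 0.045, -0.004, 0, 0],
    [-1, 0.045, -0.004, 0, 0],
    [-1, 0.045, -0.004, 0, 0],
    [-1, 0.03, -0.004, 0, 0],
    [-1, 0.015, 0, 0, 0],
  ],
)

```text
time_s: 18.23
eef_pos: [0.5948, 0.2263, 0.3781]
tcp_rot: [-3.139, 0.001, 1.432]
force: [0.2, 0.4, -1.7]
opening: 0.0437
grip_force: 25.8
```

Run:
```python
from h import *
print(to([.595,.225,.0369]), status.sense()['opening'])
s=snap('scene')
cv2.imwrite('pics/s5.png',cv2.resize(s['pixels'][60:260,220:420],None,fx=3,fy=3,interpolation=cv2.INTER_CUBIC))
```

```text
('grasp', array([0.5944, 0.2262, 0.2234]), 'yaw', np.float64(1.432), 'delta tool', array([-0.0009,  0.0011,  0.1865])) 0.04371819251139855
```

View pics/s5.png

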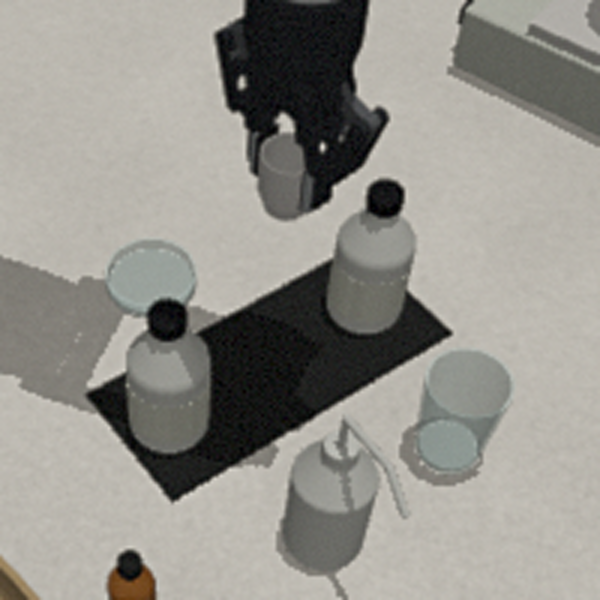

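The crucible hangs upright in the fingers at crop pixel (283,180), and the place between the bottles is clear. I'll lower it now.

Emit:
step_arm(
  rows=[
    [-1, 0, 0, 0.03, 0],
    [-1, 0, 0, 0.04, 0],
    [-1, 0, 0, 0.04, 0],
    [-1, 0, 0, 0.035, 0],
    [-1, 0, 0, 0.02, 0],
    [-1, 0, 0, 0.012, 0],
    [-1, 0, 0, 0.003, 0],
    [-1, 0, 0, 0, 0],
  ],
)

```text
time_s: 19.27
eef_pos: [0.5957, 0.2244, 0.2008]
tcp_rot: [3.141, -0.0, 1.43]
force: [0.1, -1.2, -1.0]
opening: 0.0439
grip_force: 25.8
```

Run:
```python
from h import *
s=snap('scene'); t=snap('top')
print(pix2w(s,310,181.3,.003)); print(to([.595,.225,.0369]))
```

```text
[0.5974 0.2274 0.003 ]
('grasp', array([0.5959, 0.2245, 0.0463]), 'yaw', np.float64(1.43), 'delta tool', array([ 0.0003, -0.0009,  0.0094]))
```

Emit:
step_arm(
  rows=[
    [-1, 0, 0, 0.003, 0],
    [-1, 0, 0, 0.002, 0],
    [-1, 0, 0, 0.002, 0],
    [-1, 0, 0, 0, 0],
    [-1, 0, 0, 0, 0],
  ],
)

```text
time_s: 20.0
eef_pos: [0.5954, 0.2244, 0.1929]
tcp_rot: [3.142, -0.0, 1.43]
force: [0.1, -0.6, 0.1]
opening: 0.0437
grip_force: 25.8
```

Emit:
step_arm(
  rows=[
    [-1, 0, 0, 0.001, 0],
    [-1, 0, 0, 0, 0],
    [-1, 0, 0, 0, 0],
  ],
)

```text
time_s: 20.38
eef_pos: [0.5954, 0.2244, 0.1919]
tcp_rot: [3.142, 0.0, 1.43]
force: [-0.2, -0.3, -1.3]
opening: 0.0439
grip_force: 25.8
```

Emit:
step_arm(
  rows=[
    [-1, 0, 0, 0.001, 0],
    [-1, 0, 0, 0, 0],
    [-1, 0, 0, 0, 0],
  ],
)

```text
time_s: 20.75
eef_pos: [0.5955, 0.2244, 0.1916]
tcp_rot: [3.141, -0.0, 1.43]
force: [-4.1, -0.7, 6.4]
opening: 0.0443
grip_force: 26.4
```

Contact with the mat, about 6 N. I'll release gradually, then rise straight up.

Emit:
step_arm(
  rows=[
    [0.15, 0, 0, 0, 0],
    [0.3, 0, 0, 0, 0],
    [0.5, 0, 0, 0, 0],
    [0.8, 0, 0, 0, 0],
    [0.8, 0, 0, 0, 0],
    [0.8, 0, 0, -0.02, 0],
    [0.8, 0, 0, -0.04, 0],
    [0.8, 0, 0, -0.05, 0],
    [0.8, 0, 0, -0.05, 0],
    [0.8, 0, 0, -0.03, 0],
  ],
)

```text
time_s: 22.0
eef_pos: [0.5951, 0.2243, 0.3857]
tcp_rot: [3.138, -0.002, 1.43]
force: [0.4, 0.2, -0.0]
opening: 0.0769
grip_force: 0.0
```

Run:
```python
from h import *
# push goal: handle bar front now at about (.4623,-.206); approach with shut fingers 0.05 before it
print(to([.40,-.197,.23]))
t=snap('top')
cv2.imwrite('pics/t6.png',cv2.resize(t['pixels'][140:340,130:310],None,fx=3,fy=3,interpolation=cv2.INTER_CUBIC))
```

```text
('grasp', array([0.5957, 0.2245, 0.231 ]), 'yaw', np.float64(1.43), 'delta tool', array([-4.448e-01, -1.345e-01, -3.000e-04]))
```

Emit:
step_arm(
  rows=[
    [0.8, -0.03, -0.006, 0, 0],
    [0.8, -0.045, -0.007, 0, 0],
    [0.8, -0.045, -0.007, 0, 0],
    [0.8, -0.045, -0.007, 0, 0],
    [0.5, -0.045, -0.007, 0, 0],
    [0, -0.045, -0.007, 0, 0],
    [-0.34, -0.045, -0.007, 0, 0],
    [-0.34, -0.045, -0.007, 0, 0],
    [-0.34, -0.045, -0.007, 0, 0],
    [-0.34, -0.045, -0.007, 0, 0],
  ],
)

```text
time_s: 23.3
eef_pos: [0.465, -0.1978, 0.3823]
tcp_rot: [3.14, 0.0, 1.43]
force: [0.3, 0.2, 0.6]
opening: 0.0281
grip_force: 0.0
```

Emit:
step_arm(
  rows=[
    [-0.34, -0.01, -0.003, 0.04, 0],
    [-0.34, 0, 0, 0.03, 0],
    [-0.34, 0, 0, 0, 0],
  ],
)

```text
time_s: 23.68
eef_pos: [0.4611, -0.2061, 0.3101]
tcp_rot: [-3.139, -0.001, 1.429]
force: [0.1, 0.6, -0.2]
opening: 0.028
grip_force: 0.0
```

Run:
```python
from h import *
print(to([.4623,-.206,.066]))
```

```text
('grasp', array([ 0.4607, -0.2059,  0.1554]), 'yaw', np.float64(1.429), 'delta tool', array([0.    , 0.0018, 0.0894]))
```

Emit:
step_arm(
  grip_force=60,
  rows=[
    [-0.34, 0, 0.001, 0.03, 0],
    [-0.34, 0, 0, 0.03, 0],
    [-0.34, 0, 0, 0.02, 0],
    [-0.34, 0, 0, 0.008, 0],
    [-0.34, 0, 0, 0, 0],
    [-1, 0, 0, 0, 0],
    [-1, 0, 0, 0, 0],
    [-1, 0, 0, 0, 0],
    [-1, 0, 0, 0, 0],
  ],
)

```text
time_s: 24.8
eef_pos: [0.4629, -0.2064, 0.2242]
tcp_rot: [3.14, 0.001, 1.43]
force: [-1.2, 0.6, 7.4]
opening: 0.0087
grip_force: 58.7
```

Emit:
step_arm(
  rows=[
    [-1, 0, 0.005, 0, 0],
    [-1, 0, 0.01, 0, 0],
    [-1, 0, 0.015, 0, 0],
    [-1, 0, 0.018, 0, 0],
    [-1, 0, 0.018, 0, 0],
    [-1, 0, 0.018, 0, 0],
    [-1, 0, 0.018, 0, 0],
    [-1, 0, 0.015, 0, 0],
    [-1, 0, 0.012, 0, 0],
    [-1, 0, 0.008, 0, 0],
  ],
)

```text
time_s: 26.05
eef_pos: [0.599, -0.2259, 0.2243]
tcp_rot: [3.14, 0.001, 1.43]
force: [-2.4, -2.7, 7.0]
opening: 0.0083
grip_force: 58.9
```

Emit:
step_arm(
  rows=[
    [-1, 0, 0.003, 0, 0],
    [-1, 0, 0.003, 0, 0],
    [-1, 0, 0.002, 0, 0],
    [-1, 0, 0, 0, 0],
  ],
)

```text
time_s: 26.55
eef_pos: [0.6065, -0.227, 0.2243]
tcp_rot: [3.14, 0.001, 1.43]
force: [0.4, -2.8, 5.7]
opening: 0.0089
grip_force: 58.9
```

Emit:
step_arm(
  rows=[
    [-1, 0, 0.002, 0, 0],
    [-1, 0, 0.002, 0, 0],
    [-1, 0, 0, 0, 0],
  ],
)

```text
time_s: 26.92
eef_pos: [0.61, -0.2276, 0.2242]
tcp_rot: [-3.141, 0.001, 1.43]
force: [-8.3, -1.4, 9.4]
opening: 0.0084
grip_force: 59.4
```

Emit:
step_arm(
  rows=[
    [-1, 0, 0.002, 0, 0],
    [-1, 0, 0.002, 0, 0],
    [-1, 0, 0, 0, 0],
  ],
)

```text
time_s: 27.3
eef_pos: [0.612, -0.228, 0.2241]
tcp_rot: [-3.132, 0.0, 1.429]
force: [-47.3, 5.1, 30.7]
opening: 0.009
grip_force: 62.4
```

The drawer hits its stop, with 47 N pushing back. I'll release and rise clear.

Emit:
step_arm(
  rows=[
    [-0.34, 0, 0, 0, 0],
    [-0.34, 0, -0.002, 0, 0],
    [-0.34, 0, 0, -0.02, 0],
    [-0.34, 0, 0, -0.04, 0],
    [-0.34, 0, 0, -0.05, 0],
    [-0.34, 0, -0.05, -0.05, 0],
    [-0.34, 0, -0.06, 0, 0],
    [-0.34, 0, -0.06, 0, 0],
    [-0.34, 0, 0, 0, 0],
  ],
)

```text
time_s: 28.42
eef_pos: [0.4466, -0.2036, 0.3796]
tcp_rot: [3.138, 0.001, 1.429]
force: [0.3, -0.7, 0.5]
opening: 0.0277
grip_force: 0.0
```

Run:
```python
from h import *
t=snap('top'); s=snap('scene')
cv2.imwrite('pics/fin.png',np.hstack([cv2.resize(s['pixels'][80:400,40:420],None,fx=1.05,fy=1.05), cv2.resize(t['pixels'][140:300,130:330],(400,336))]))
```

```text
(no output)
```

View pics/fin.png

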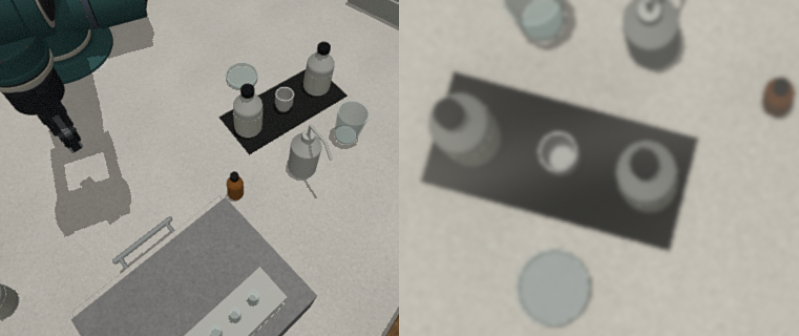

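The final view shows the crucible upright, mid-mat between the bottles (right panel, near (558,152)). The drawer is shut flush, the jar stands aside at lower left, and the bystanders look unmoved. I'm handing in.

```bash
python3 -c "
from h import *
print(workorder.job_done())"
```

```text
the job is handed in; nothing more can be done
None
```

I handed the job in at about 28 s of the 72 s, and no verdict came back: the crucible stands mid-mat, the drawer is pushed to its stop, the jar stands aside, and the bystanders look unmoved; the bung and weighing bottle can't be seen in the shut drawer.

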